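# Put the map weights back in their tray

## Task

Gather the four knobbed steel map weights into the foam-lined tray, setting each one down, not dropping it, upright and fully down in the recess cut to its own shape and size. The wooden hand stamp and the flat round tin do not belong to the set: leave them where they are.

Things in the scene. Friction and masses are not known exactly. Their poses are not given: they have to be found in the camera images.
- weight_large_round: Map weight, large round: a disc 64 mm in diameter, about 0.55 kg. Steel, 24 mm high; on its centre a black round knob, 24 mm in diameter and 32 mm high (its top 56 mm above the underside), to grip from above, fingertips staying over the steel. Origin: centre of the underside, z up. Lies loose on the table, underside at z = 0.
- weight_small_round: Map weight, small round: a disc 44 mm in diameter, about 0.3 kg. Steel, 24 mm high; on its centre a black round knob, 24 mm in diameter and 32 mm high (its top 56 mm above the underside), to grip from above, fingertips staying over the steel. Origin: centre of the underside, z up. Lies loose on the table, underside at z = 0.
- weight_square: Map weight, square: 50 x 50 mm, sides along its x and y, about 0.45 kg. Steel, 24 mm high; on its centre a black round knob, 24 mm in diameter and 32 mm high (its top 56 mm above the underside), to grip from above, fingertips staying over the steel. Origin: centre of the underside, z up. Lies loose on the table, underside at z = 0.
- weight_bar: Map weight, oblong: 28 mm along its x, 80 mm along its y, about 0.45 kg. Steel, 24 mm high; on its centre a black round knob, 24 mm in diameter and 32 mm high (its top 56 mm above the underside), to grip from above, fingertips staying over the steel. Origin: centre of the underside, z up. Lies loose on the table, underside at z = 0.
- foam_large_round: Foam block with the large round recess, 80 mm in diameter. Fixed, one of four (92 mm in x, 108 mm in y, 30 mm thick, black, pale recess floor) in a wooden tray, two by two, order varies. Recess 18 mm deep, floor 12 mm above the block's underside. Origin: centre of the underside (5 mm above the table), below the recess's centre; z up. Foam top 35 mm above the table, tray rim 34 mm.
- foam_small_round: Foam block with the small round recess, 60 mm in diameter. Fixed, one of four (92 mm in x, 108 mm in y, 30 mm thick, black, pale recess floor) in a wooden tray, two by two, order varies. Recess 18 mm deep, floor 12 mm above the block's underside. Origin: centre of the underside (5 mm above the table), below the recess's centre; z up. Foam top 35 mm above the table, tray rim 34 mm.
- foam_square: Foam block with the square recess, 66 x 66 mm, sides along its x and y. Fixed, one of four (92 mm in x, 108 mm in y, 30 mm thick, black, pale recess floor) in a wooden tray, two by two, order varies. Recess 18 mm deep, floor 12 mm above the block's underside. Origin: centre of the underside (5 mm above the table), below the recess's centre; z up. Foam top 35 mm above the table, tray rim 34 mm.
- foam_bar: Foam block with the oblong recess, 44 mm along its x and 96 mm along its y. Fixed, one of four (92 mm in x, 108 mm in y, 30 mm thick, black, pale recess floor) in a wooden tray, two by two, order varies. Recess 18 mm deep, floor 12 mm above the block's underside. Origin: centre of the underside (5 mm above the table), below the recess's centre; z up. Foam top 35 mm above the table, tray rim 34 mm.
- date_stamp: Look-alike, not a weight: a wooden hand stamp with an oblong base (28 mm along its x, 80 mm along its y, 24 mm high) and a tall turned dark wooden handle, 84 mm high in all, 28 mm across at its widest. Loose; stays where it is. Origin: centre of the underside, z up.
- round_tin: Look-alike, not a weight: a round flat steel tin 64 mm in diameter and 25 mm high, with a flat lid and no knob. Loose; stays where it is. Origin: centre of the underside, z up.
There are look-alikes about, which are no part of the job. What is shaped like the weight_bar but turquoise is not meant.

How it is judged:
By the outcome, as a careful person would: the job done as asked, in the order asked, and still so for the second after the job is handed in, with the robot touching nothing.
It also fails if it takes over 128 s, if anything falls off the work surface, if the arm or the gripper's body presses on something with over 40 N, if the wrist force passes 120 N, or if a joint passes its speed limit or range.

## Robot

A 6-joint arm with a two-finger parallel gripper is mounted at the origin on the work surface. World frame = base frame: x ahead of the robot, y to its left, z up, the work surface at z = 0. Lengths are in m, angles in rad, forces in N, time in s.
With the tool pointing down it reaches from about 0.15 to 0.775 m from the base axis. Payload 6.1 kg.
Tool frame: the origin (TCP) lies at the very end of the fingers, on their centre line; the grasp point (between the pads) lies 19 mm behind it (manip.tcp_to_grasp is the distance from the TCP to the grasp point, in m); z points along the fingers, y is the line along which they close (so a half turn about z gives the same grasp; the last joint's range is limited). The gripper opens to 85 mm and grips with 20 to 120 N. Pads are 22 mm wide; open, the fingers measure 114 mm over their backs; the gripper's body (76 mm by 85 mm) begins 54 mm behind the grasp point. The pads swing forward as they close: fully open they stand 13 mm farther back than shut.
Start: joints at [1.112, 0.126, -0.04, 1.405, 0, 1.571], TCP at [0.232, 0.471, 0.231] pointing down, gripper open.
Joint ranges: [-2.72, 2.72], [-0.95, 1.95], [-1.27, 1.35], [-1.78, 2.02], [-1.46, 1.47], [-3.14, 3.14]. Speed limits (rad/s): [2.39, 2.39, 3.01, 3.14, 3.14, 3.14].

## Interface

Orientations are given as [roll, pitch, yaw] about the fixed x, y, z axes, in that order (R = Rz(yaw) Ry(pitch) Rx(roll)).
In Python, from bench import monitor, capture, calibration, manip, models gives the robot as it stands.
- The arm moves only by the tool drive_tool, never from a script. Its argument "rows" is a list of rows, each a list of 3 entries, a list of its own where there are three numbers: the shift along the tool's x, y, z in m, then the turn about the tool's z in rad, then the finger opening in m, from 0 to 0.0854. A call has 1 to 20 rows; each row shifts and turns the commanded pose from where the row before left it, along the tool's axes as they then stand; what a row does not reach is not made up. A row lasts 1/12 s, in which the tool goes at most 41.7 mm and 7.16 degrees, less where a joint would pass 70% of its speed; a pose out of reach is approached as far as the arm can. A call with a gripper value outside its range is refused whole. The fingers move at their own pace and stop on an object; the grip force is fixed at half the most. Time passes only in rows, so rows that do not move let the fingers close. It gives the time, the measured TCP pose, the force, the opening and the grip force at its end, in the units of the state.
- monitor.sense(): the state, without advancing time (a new reading comes with each control period).
- capture(name): name is "scene" or "top" or "wrist"; returns the picture (384x512x3 uint8, red, green, blue); there is no depth.
- calibration(name): a dict with "fx", "fy", "cx", "cy" (pixels), "k1" (the pictures are not rectified: a ray, as slopes to the right and down, at radius r is drawn at 1 + k1 r^2 times it, then the intrinsics apply), "R" (3x3) and "t" (3): a world point X has camera coordinates R X + t. Camera axes: x right, y down, z forward; pixel columns grow to the right and rows downward; lengths in m; the calibration is good to about 2 mm. A picture is of the moment at which its call begins: read the wrist's pose just before it. calibration takes no time and is no camera call; for the wrist camera it gives the pose at the moment of the call.
- manip.job_done(): hands the job in; it is judged then, once.
Trained networks look in the newest picture that a camera, given by its name, has taken for a name from the list of things; names that differ only in an ending like _2 or _b are one class to them, and where a whole thing is asked for, a point or a joint stands for the part that bears it (a point fixed in the world has none). Each returns a list of dicts, best first, with "confidence" (0 to 1); they miss things now and then, are a little off and sometimes report something else, mostly with a low value. They report only what shows in the picture. A call takes as long as a camera call. They do not tell look-alikes from the thing itself.
- models.regions_of(camera, label): "mask" (384x512 bool, what is visible of it) and "xy" ([column, row] in pixels, amid what is visible of it).
- models.place_of(camera, label): "xy" ([column, row] in pixels: a listed point, or the origin of a listed thing).
The state is a dict: "clock": time; "joint_pos": joint angles; "dq": joint speeds; "effort": joint torques, N m; "eef_pos": TCP position; "eef_rot": TCP orientation; "contact_force": force on the tool from outside, world axes, zero at the start; "torque": the same for the moment, N m; "finger_gap": finger opening in m; "gripper_force": force on a finger pad.
Only numpy, scipy, OpenCV 4.12 (cv2) and the standard library are available. Lean on these libraries where they do the work, as an engineer would, in place of code of your own. Each camera call takes 0.05 s, during which the arm holds its last target. There are 200 camera calls.

## Working session

There is one attempt and no reset: what is moved stays moved. The work goes in short steps, Python scripts to look and compute and a tool call to move; the robot and the scene stay as the last step left them, time stands still between calls to the robot, and variables do not carry over. Pictures are saved under pics/ and viewed, at most 14 in all, crops included, and the job is handed in when it is done.

Besides the shell and the picture viewer there is one more tool, called after ">>>" by a JSON object that holds its "op" and its "data", one argument or row to a line. drive_tool: Moves the arm, as the interface text tells. Its arguments: {"type":"object","properties":{"rows":{"type":"array"}},"required":["rows"]}

```bash
mkdir -p pics
cat > h.py <<'E'
import numpy as np, cv2
from bench import monitor, capture, calibration, manip, models
def ray(cam,xy,c=None):
    c=c or calibration(cam)
    K=np.array([[c['fx'],0,c['cx']],[0,c['fy'],c['cy']],[0,0,1.]])
    p=cv2.undistortPoints(np.array([[xy]],float),K,np.array([c['k1'],0,0,0,0.]))[0,0]
    R=np.array(c['R']);t=np.array(c['t'])
    return -R.T@t, R.T@np.array([p[0],p[1],1])
def atz(cam,xy,z,c=None):
    o,d=ray(cam,xy,c); return o+d*(z-o[2])/d[2]
E
python3 - <<'E'
from h import *
for n in ['top','scene']:
    im=capture(n); cv2.imwrite(f'pics/{n}0.png',im[:,:,::-1])
    for l in ['weight_large_round','weight_small_round','weight_square','weight_bar','foam_large_round','foam_small_round','foam_square','foam_bar','date_stamp','round_tin']:
        for r in models.place_of(n,l)[:3]:
            z=.005 if 'foam' in l else 0
            print(n,l,round(r['confidence'],2),np.round(r['xy'],1),np.round(atz(n,r['xy'],z)[:2],4))
print(monitor.sense())
E
```

```text
top weight_large_round 0.93 [271.5 141.7] [ 0.63   -0.0782]
top weight_large_round 0.64 [147.4 181. ] [0.5063 0.3026]
top weight_small_round 0.75 [176.3 145.3] [0.6192 0.2178]
top weight_small_round 0.56 [311.1 149.2] [ 0.6055 -0.2016]
top weight_small_round 0.33 [184.8 174.1] [0.5273 0.189 ]
top weight_square 0.55 [265.6 196.4] [ 0.4568 -0.0575]
top weight_square 0.28 [359.6 153.1] [ 0.5929 -0.3544]
top weight_bar 0.74 [367.1 237.9] [ 0.328  -0.3623]
top weight_bar 0.67 [321.3 200.9] [ 0.4419 -0.2272]
top weight_bar 0.5 [321.9 233.2] [ 0.3436 -0.2253]
top foam_large_round 0.78 [184.2 171.7] [0.5337 0.1902]
top foam_small_round 0.79 [144.5 151.5] [0.5982 0.3143]
top foam_square 0.97 [149.4 178.3] [0.5136 0.2956]
top foam_bar 0.65 [146.8 180.4] [0.5071 0.3032]
top foam_bar 0.59 [179.4 144.7] [0.6195 0.2073]
top date_stamp 0.79 [355.7 155.4] [ 0.5854 -0.3416]
top round_tin 0.8 [357.1 195.5] [ 0.458  -0.3387]
top round_tin 0.48 [312.1 150. ] [ 0.6029 -0.2047]
scene weight_large_round 0.61 [203.9 213.7] [ 0.6267 -0.091 ]
scene weight_small_round 0.81 [185.6 185. ] [ 0.5985 -0.207 ]
scene
[... 565 characters left out ...]
37.7] [ 0.4604 -0.3553]
{'clock': 1.1, 'joint_pos': array([ 1.11202075e+00,  1.25805366e-01, -3.95971958e-02,  1.40541845e+00,
        2.93302617e-05,  1.57081941e+00]), 'dq': array([-0.00189878,  0.00076214, -0.00062659, -0.00137675, -0.00031556,
       -0.00185456]), 'effort': array([ 2.80525956e-04, -4.35720527e+01,  3.53094471e+01,  1.44460235e-03,
       -1.17498118e-05, -3.23786523e-06]), 'eef_pos': array([0.23247887, 0.4706963 , 0.231293  ]), 'eef_rot': array([-3.14156797e+00, -2.93296919e-05,  2.68279399e+00]), 'contact_force': array([-0.08465795, -0.14972976,  0.20474275]), 'torque': array([0.01821263, 0.02701352, 0.01861841]), 'gripper_force': 0.0, 'finger_gap': 0.0857851666318587}
```

Run:
```python
import cv2
for n,b in [('top',(110,110,410,270)),('scene',(120,80,400,340))]:
    im=cv2.imread(f'pics/{n}0.png')[b[1]:b[3],b[0]:b[2]]
    f=800/im.shape[1] if n=='top' else 2.3
    im=cv2.resize(im,None,fx=f,fy=f,interpolation=cv2.INTER_CUBIC)
    cv2.imwrite(f'pics/{n}0c.png',im); print(f)
```

```text
2.6666666666666665
2.3
```

View pics/top0c.png

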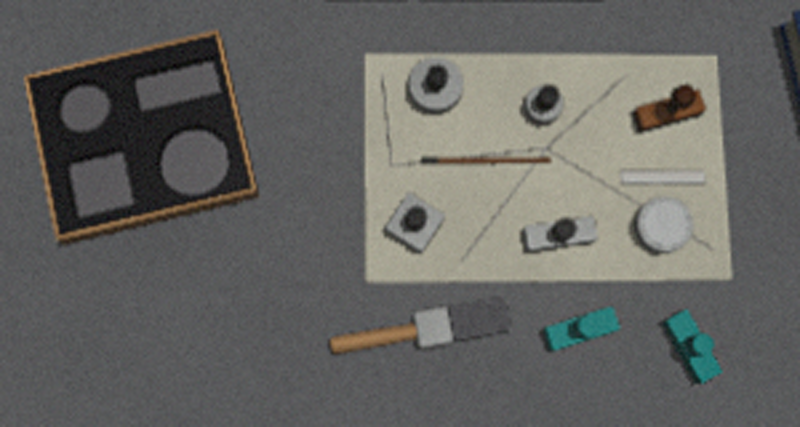

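View pics/scene0c.png

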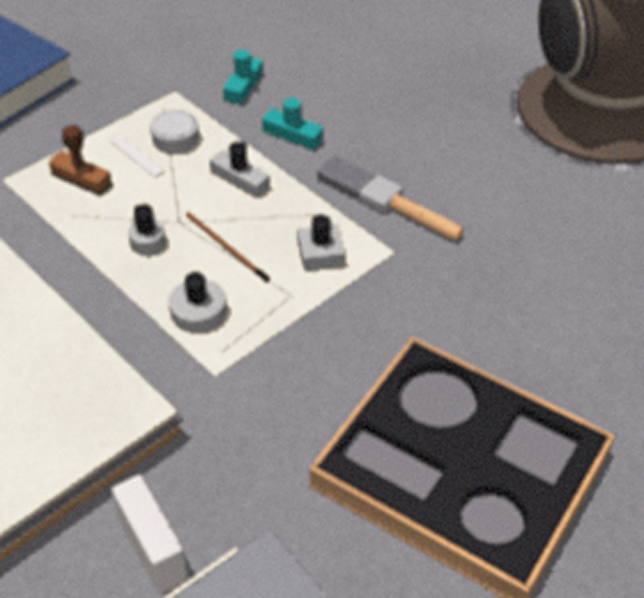

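The top view shows the recesses at top-image pixels: small round (142,150), oblong (177,143), square (148,179) and large round (183,171). The weights are at large (273,141), small (313,149), square (265,194) and bar (320,198). The stamp, the tin and the two turquoise pieces are decoys. The detector's foam labels agree with this.

Next I'll move over the tray for a closer look.

>>> {"op": "drive_tool", "data": {
  "rows": [
    [[-0.033,-0.004,-0.008],0,0.0854],
    [[-0.033,-0.004,-0.008],0,0.0854],
    [[-0.033,-0.004,-0.008],0,0.0854],
    [[-0.033,-0.004,-0.008],0,0.0854],
    [[-0.033,-0.004,-0.008],0,0.0854],
    [[-0.033,-0.004,-0.008],0,0.0854],
    [[-0.033,-0.004,-0.008],0,0.0854],
    [[-0.033,-0.004,-0.008],0,0.0854],
    [[-0.033,-0.004,-0.008],0,0.0854],
    [[-0.033,-0.004,-0.008],0,0.0854],
    [[-0.033,-0.004,-0.008],0,0.0854],
    [[-0.033,-0.004,-0.008],0,0.0854],
    [[0,0,0],0,0.0854],
    [[0,0,0],0,0.0854]
  ]
}}

```text
clock: 2.27
eef_pos: [0.5677, 0.2512, 0.3267]
eef_rot: [-3.141, -0.0, 2.68]
contact_force: [-0.2, -0.0, -1.0]
finger_gap: 0.0852
gripper_force: 0.0
```

Run:
```python
from h import *
s=monitor.sense(); print(s['eef_pos'],s['eef_rot'],s['joint_pos'])
c=calibration('wrist'); im=capture('wrist'); cv2.imwrite('pics/w1.png',im[:,:,::-1])
R=np.array(c['R']); print('campos',-R.T@np.array(c['t']), 'fwd',R[2])
for l in ['foam_large_round','foam_small_round','foam_square','foam_bar']:
    for r in models.regions_of('wrist',l)[:2]: print(l,round(r['confidence'],2),np.round(r['xy'],1),r['mask'].sum())
    for r in models.place_of('wrist',l)[:2]: print(' ',l,round(r['confidence'],2),np.round(r['xy'],1),np.round(atz('wrist',r['xy'],.005,c)[:2],4))
```

```text
[0.56771118 0.25123817 0.32666401] [-3.14126289e+00 -4.70491749e-04  2.67992258e+00] [4.16565576e-01 3.47176085e-01 4.53478831e-01 1.67765328e+00
 1.51540446e-04 8.78235531e-01]
campos [0.49760719 0.28712799 0.46999176] fwd [ 0.27326092 -0.13686331 -0.95215382]
foam_large_round 0.97 [201.4 139.9] 6059
  foam_large_round 0.94 [203.4 139.1] [0.5321 0.191 ]
foam_small_round 0.57 [309.4 141.8] 6129
  foam_small_round 0.58 [305.  137.5] [0.5916 0.3153]
foam_square 0.79 [268.6  86.2] 7063
  foam_square 0.76 [268.4  86.4] [0.5098 0.2998]
foam_bar 0.94 [250.6 198.7] 5258
foam_bar 0.42 [311.2 141.1] 5986
```

View pics/w1.png

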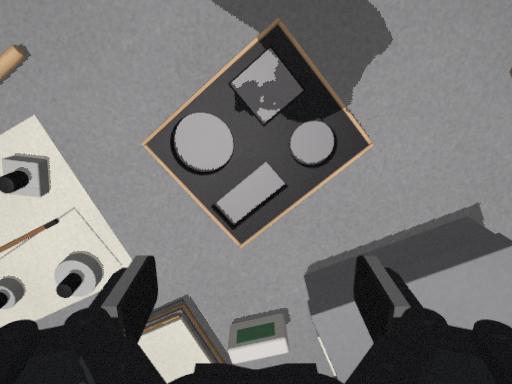

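The wrist view shows the tray with corners at about (280,20), (371,145), (241,245) and (144,144). I'll rectify it to the rim plane and fit the rim rectangle.

```bash
cat >> h.py <<'E'
def rect(im,cam,c,z,x0,x1,y0,y1,s=0.0005):
    # rows: x decreasing, cols: y decreasing (seen from above, x up, y left)
    X=np.arange(x1,x0,-s);Y=np.arange(y1,y0,-s)
    P=np.stack(np.broadcast_arrays(X[:,None],Y[None,:],z),-1).reshape(-1,3).astype(float)
    K=np.array([[c['fx'],0,c['cx']],[0,c['fy'],c['cy']],[0,0,1.]])
    rv=cv2.Rodrigues(np.array(c['R'],float))[0]
    q=cv2.projectPoints(P,rv,np.array(c['t'],float),K,np.array([c['k1'],0,0,0,0.]))[0].reshape(len(X),len(Y),2).astype(np.float32)
    return cv2.remap(im,q[...,0],q[...,1],cv2.INTER_LINEAR)
E
python3 - <<'E'
from h import *
s=monitor.sense();c=calibration('wrist'); im=capture('wrist')
x0,x1,y0,y1=.42,.72,.10,.40
r=rect(im,'wrist',c,.034,x0,x1,y0,y1)
h=cv2.cvtColor(r,cv2.COLOR_RGB2HSV)
m=((h[...,0]<22)&(h[...,1]>85)&(h[...,2]>60)).astype(np.uint8)
m=cv2.morphologyEx(m,cv2.MORPH_OPEN,np.ones((3,3)))
n,l,st,_=cv2.connectedComponentsWithStats(m,8)
m=(l==1+st[1:,4].argmax()).astype(np.uint8)
R=cv2.minAreaRect(np.argwhere(m)[:,::-1].astype(np.float32))
print('rim center',x1-R[0][1]*.0005,y1-R[0][0]*.0005,'size',np.array(R[1])*.5,'ang',R[2])
cv2.drawContours(r,[np.int32(cv2.boxPoints(R))],0,(255,0,0),1)
cv2.imwrite('pics/r1.png',r[:,:,::-1])
E
```

```text
rim center 0.5655357971191406 0.25611531066894533 size [193.66052246 226.08302307] ang 76.09732055664062
```

View pics/r1.png

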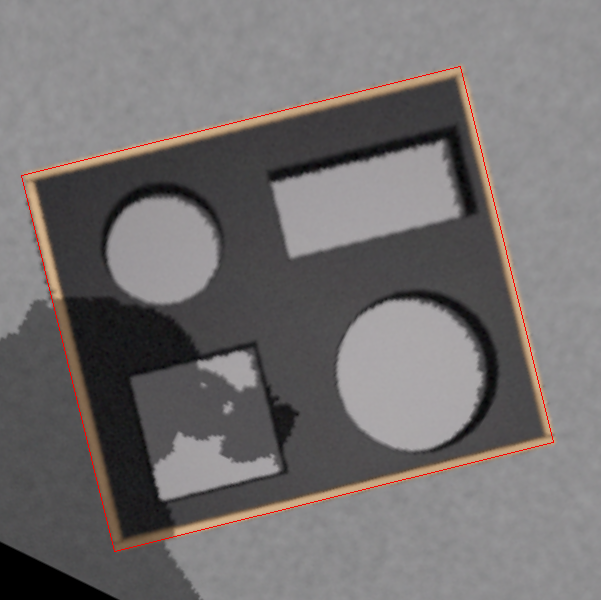

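The rim fit is 194 x 226 mm, which matches the tray size. Its centre is (0.5655, 0.2561) and its yaw is 0.243. The block centres derived from it agree with the recess outlines, for example the square at (208,422) in the rectified picture. Now the weights.

>>> {"op": "drive_tool", "data": {
  "rows": [
    [[-0.0113,-0.0298,-0.004],0,0.0854],
    [[-0.0113,-0.0298,-0.004],0,0.0854],
    [[-0.0113,-0.0298,-0.004],0,0.0854],
    [[-0.0113,-0.0298,-0.004],0,0.0854],
    [[-0.0113,-0.0298,-0.004],0,0.0854],
    [[-0.0113,-0.0298,-0.004],0,0.0854],
    [[-0.0113,-0.0298,-0.004],0,0.0854],
    [[-0.0113,-0.0298,-0.004],0,0.0854],
    [[-0.0113,-0.0298,-0.004],0,0.0854],
    [[-0.0113,-0.0298,-0.004],0,0.0854],
    [[-0.0113,-0.0298,-0.004],0,0.0854],
    [[-0.0113,-0.0298,-0.004],0,0.0854],
    [[0,0,0],0.12,0.0854],
    [[0,0,0],0.12,0.0854],
    [[0,0,0],0.12,0.0854],
    [[0,0,0],0.12,0.0854],
    [[0,0,0],0.12,0.0854],
    [[0,0,0],0.12,0.0854],
    [[0,0,0],0.12,0.0854],
    [[0,0,0],0.12,0.0854]
  ]
}}

```text
clock: 4.43
eef_pos: [0.5294, -0.1282, 0.3754]
eef_rot: [3.141, 0.0, 1.717]
contact_force: [0.4, -0.5, -0.3]
finger_gap: 0.0858
gripper_force: 0.0
```

>>> {"op": "drive_tool", "data": {
  "rows": [
    [[0,0,0],0.12,0.0854],
    [[0,0,0],0.12,0.0854],
    [[0,0,0],0,0.0854],
    [[0,0,0],0,0.0854]
  ]
}}

```text
clock: 4.77
eef_pos: [0.5294, -0.1282, 0.3754]
eef_rot: [3.141, 0.0, 1.486]
contact_force: [-0.0, -0.2, -0.7]
finger_gap: 0.0858
gripper_force: 0.0
```

Run:
```python
from h import *
s=monitor.sense(); print(s['eef_pos'],s['eef_rot'],s['joint_pos'])
c=calibration('wrist'); im=capture('wrist'); cv2.imwrite('pics/w2.png',im[:,:,::-1])
for l in ['weight_large_round','weight_small_round','weight_square','weight_bar']:
    for r in models.place_of('wrist',l)[:3]: print(' ',l,round(r['confidence'],2),np.round(r['xy'],1),np.round(atz('wrist',r['xy'],0,c)[:2],4))
r=rect(im,'wrist',c,.024,.38,.68,-.30,.0)
cv2.imwrite('pics/r2.png',r[:,:,::-1])
```

```text
[ 0.52943795 -0.12821544  0.37539888] [3.14139687e+00 1.57568761e-07 1.48637484e+00] [-2.37614497e-01  2.16052846e-01  3.89819701e-01  1.74436966e+00
  2.97202604e-05  1.41760332e+00]
  weight_large_round 0.7 [322. 100.] [ 0.6309 -0.0828]
  weight_large_round 0.23 [204.7  87.7] [ 0.4619 -0.0511]
  weight_small_round 0.62 [308.4 182.1] [ 0.6062 -0.2064]
  weight_square 0.97 [208.   88.2] [ 0.4666 -0.0522]
  weight_bar 0.75 [143.4 280.1] [ 0.3137 -0.3598]
  weight_bar 0.62 [210.2 195.6] [ 0.4494 -0.2156]
  weight_bar 0.61 [147.9 211.4] [ 0.3451 -0.2339]
```

View pics/r2.png

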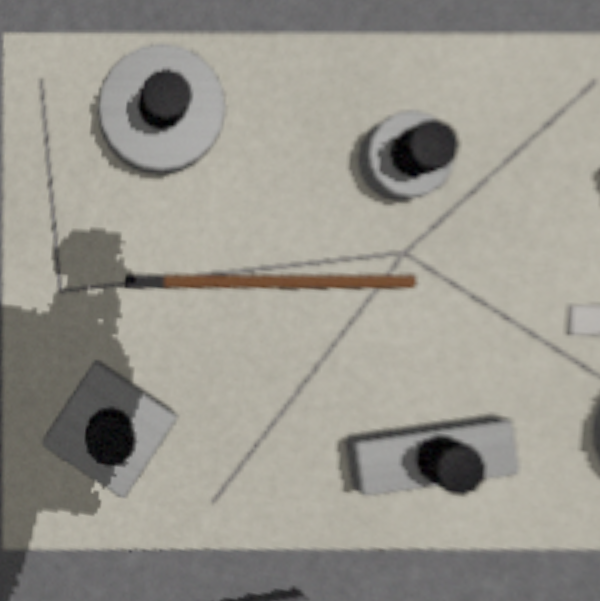

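In the rectified view (0.5 mm/px, steel-top plane) the positions are:

| Weight | Pixel | World (m) | Yaw (rad) |
|---|---|---|---|
| Large round | (162,108) | (.626, -.081) | any |
| Small round | (411,155) | (.6025, -.2055) | any |
| Square | (110,428) | (.466, -.055) | ≈ .98 |
| Bar | (437,457) | (.4515, -.2185) | ≈ .123 |

The measured sizes match those given. The square goes first.

>>> {"op": "drive_tool", "data": {
  "rows": [
    [[0.00845,-0.00868,0.0319],0,0.0854],
    [[0.00845,-0.00868,0.0319],0,0.0854],
    [[0.00845,-0.00868,0.0319],0,0.0854],
    [[0.00845,-0.00868,0.0319],0,0.0854],
    [[0.00845,-0.00868,0.0319],0,0.0854],
    [[0.00845,-0.00868,0.0319],0,0.0854],
    [[0.00845,-0.00868,0.0319],0,0.0854],
    [[0.00845,-0.00868,0.0319],0,0.0854],
    [[0,0,0],0.12,0.0854],
    [[0,0,0],0.12,0.0854],
    [[0,0,0],0.12,0.0854],
    [[0,0,0],0.12,0.0854],
    [[0,0,0],0.025,0.0854],
    [[0,0,0],0,0.0854],
    [[0,0,0],0,0.0854]
  ]
}}

```text
clock: 6.27
eef_pos: [0.4663, -0.055, 0.1202]
eef_rot: [3.141, -0.0, 0.981]
contact_force: [0.3, -0.3, -0.4]
finger_gap: 0.0854
gripper_force: 0.0
```

```bash
cat >> h.py <<'E'
def shift(x,y,z):
    s=monitor.sense();p=s['eef_pos'];w=s['eef_rot'][2];dx,dy=x-p[0],y-p[1]
    print('pose',np.round(p,4),'yaw',round(w,4),'F',np.round(s['contact_force'],1))
    print('tool shift',np.round([dx*np.cos(w)+dy*np.sin(w),dx*np.sin(w)-dy*np.cos(w),p[2]-z],4))
E
python3 - <<'E'
from h import *
shift(.466,-.055,.028)
c=calibration('wrist'); im=capture('wrist'); 
r=rect(im,'wrist',c,.056,.40,.54,-.13,.03,.0004); b=rect(im,'wrist',c,.024,.40,.54,-.13,.03,.0004)
cv2.imwrite('pics/r3.png',np.hstack([r,b])[:,:,::-1])
E
```

```text
pose [ 0.4663 -0.055   0.1202] yaw 0.9809 F [ 0.3 -0.3 -0.4]
tool shift [-0.0002 -0.0003  0.0922]
```

View pics/r3.png

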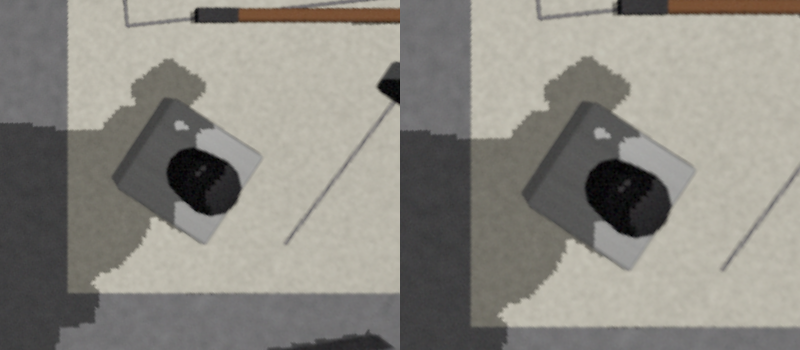

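The rectified closeup puts the knob top at about (211,183), which is (.467, -.054), directly under the TCP. Descending, gripping and lifting.

>>> {"op": "drive_tool", "data": {
  "rows": [
    [[0,0,0.02],0,0.0854],
    [[0,0,0.02],0,0.0854],
    [[0,0,0.02],0,0.0854],
    [[0,0,0.016],0,0.0854],
    [[0,0,0.01],0,0.0854],
    [[0,0,0.006],0,0.0854],
    [[0,0,0],0,0.0854],
    [[0,0,0],0,0.05],
    [[0,0,0],0,0.03],
    [[0,0,0],0,0.015],
    [[0,0,0],0,0.01],
    [[0,0,0],0,0.01],
    [[0,0,0],0,0.01],
    [[0,0,0],0,0.01],
    [[0,0,0],0,0.01],
    [[0,0,0],0,0.01],
    [[0,0,0],0,0.01],
    [[0,0,0],0,0.01]
  ]
}}

```text
clock: 7.82
eef_pos: [0.4665, -0.0548, 0.0287]
eef_rot: [3.141, -0.001, 0.978]
contact_force: [-2.7, 1.0, 5.9]
finger_gap: 0.0227
gripper_force: 58.6
```

>>> {"op": "drive_tool", "data": {
  "rows": [
    [[0,0,-0.01],0,0.01],
    [[0,0,-0.03],0,0.01],
    [[0,0,-0.03],0,0.01],
    [[0,0,-0.03],0,0.01],
    [[0,0,-0.03],0,0.01],
    [[0.0263,-0.01355,0],0,0.01],
    [[0.0263,-0.01355,0],0,0.01],
    [[0.0263,-0.01355,0],0,0.01],
    [[0.0263,-0.01355,0],0,0.01],
    [[0.0263,-0.01355,0],0,0.01],
    [[0.0263,-0.01355,0],0,0.01],
    [[0.0263,-0.01355,0],0,0.01],
    [[0.0263,-0.01355,0],0,0.01],
    [[0.0263,-0.01355,0],0,0.01],
    [[0.0263,-0.01355,0],0,0.01],
    [[0.0263,-0.01355,0],0,0.01],
    [[0.0263,-0.01355,0],0,0.01],
    [[0,0,0],0,0.01]
  ]
}}

```text
clock: 9.32
eef_pos: [0.5078, 0.3022, 0.1572]
eef_rot: [-3.14, -0.001, 0.982]
contact_force: [1.0, -0.3, -4.3]
finger_gap: 0.0221
gripper_force: 59.8
```

>>> {"op": "drive_tool", "data": {
  "rows": [
    [[0,0,0],0.12,0.01],
    [[0,0,0],0.12,0.01],
    [[0,0,0],0.12,0.01],
    [[0,0,0],0.12,0.01],
    [[0,0,0],0.12,0.01],
    [[0,0,0],0.12,0.01],
    [[0,0,0],0.015,0.01],
    [[0,0,0],0,0.01],
    [[0,0,0],0,0.01]
  ]
}}

```text
clock: 10.07
eef_pos: [0.5389, 0.2269, 0.1578]
eef_rot: [-3.082, 0.008, 0.369]
contact_force: [0.3, 0.3, -4.1]
finger_gap: 0.0224
gripper_force: 60.4
```

Run:
```python
from h import *
shift(.5079,.2975,.0465)
c=calibration('wrist'); im=capture('wrist'); cv2.imwrite('pics/w4.png',im[:,:,::-1])
```

```text
pose [0.5389 0.2269 0.1578] yaw 0.3694 F [ 0.3  0.3 -4.1]
tool shift [-0.0034 -0.0771  0.1113]
```

View pics/w4.png

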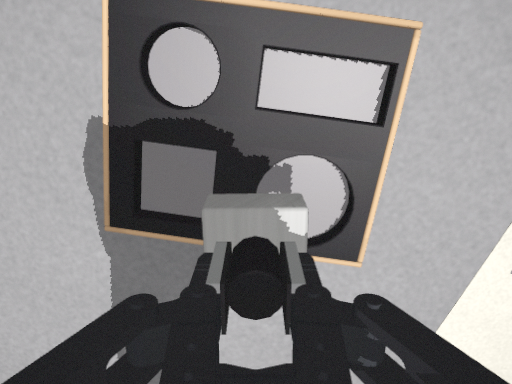

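The view shows the square held upright, but the pose drifted off target. I'll check the joints.

Run:
```python
from h import *
s=monitor.sense(); print({k:np.round(s[k],3) for k in ['clock','joint_pos','dq','effort','eef_pos','eef_rot','contact_force','torque']})
```

```text
{'clock': np.float64(10.117), 'joint_pos': array([ 0.369,  0.253, -0.046,  1.279,  0.06 ,  3.14 ]), 'dq': array([ 0.019, -0.   ,  0.003, -0.003,  0.   ,  0.   ]), 'effort': array([-1.0020e+00, -5.3959e+01,  3.6897e+01,  1.1800e-01,  2.1800e-01,
       -1.0000e-03]), 'eef_pos': array([0.539, 0.228, 0.158]), 'eef_rot': array([-3.082,  0.008,  0.371]), 'contact_force': array([ 0.566,  0.993, -4.417]), 'torque': array([-0.055, -0.056, -0.018])}
```

>>> {"op": "drive_tool", "data": {
  "rows": [
    [[0,0,0],0,0.01],
    [[0,0,0],0,0.01]
  ]
}}

```text
clock: 10.28
eef_pos: [0.5386, 0.2284, 0.1581]
eef_rot: [-3.082, 0.007, 0.372]
contact_force: [0.2, -0.3, -3.9]
finger_gap: 0.0221
gripper_force: 60.4
```

Run:
```python
from h import *
s=monitor.sense(); print({k:np.round(s[k],3) for k in ['clock','joint_pos','dq','effort','eef_pos','eef_rot','contact_force','torque']})
```

```text
{'clock': np.float64(10.283), 'joint_pos': array([ 0.371,  0.253, -0.046,  1.279,  0.06 ,  3.141]), 'dq': array([ 0.   , -0.   ,  0.002, -0.   , -0.001, -0.   ]), 'effort': array([ -0.355, -53.972,  36.907,   0.101,   0.257,  -0.   ]), 'eef_pos': array([0.539, 0.228, 0.158]), 'eef_rot': array([-3.082,  0.007,  0.372]), 'contact_force': array([ 0.194, -0.296, -3.878]), 'torque': array([-0.035,  0.011,  0.046])}
```

Joint 6 hit its limit, because yaw = j1 − j6 + π. For the square I'll turn the other way, to yaw 1.814.

>>> {"op": "drive_tool", "data": {
  "rows": [
    [[0,0,0],-0.12,0.01],
    [[0,0,0],-0.12,0.01],
    [[0,0,0],-0.12,0.01],
    [[0,0,0],-0.12,0.01],
    [[0,0,0],-0.12,0.01],
    [[0,0,0],-0.12,0.01],
    [[0,0,0],-0.12,0.01],
    [[0,0,0],-0.12,0.01],
    [[0,0,0],-0.12,0.01],
    [[0,0,0],-0.12,0.01],
    [[0,0,0],-0.12,0.01],
    [[0,0,0],-0.12,0.01],
    [[0,0,0],0,0.01],
    [[0,0,0],0,0.01]
  ]
}}

```text
clock: 11.45
eef_pos: [0.5388, 0.2282, 0.1581]
eef_rot: [-3.127, -0.058, 1.807]
contact_force: [-0.7, -0.0, -4.3]
finger_gap: 0.0221
gripper_force: 60.4
```

Run:
```python
from h import *
s=monitor.sense(); print(s['joint_pos'],s['eef_rot']); shift(.5079,.2975,.0465)
```

```text
[ 0.37042433  0.25318661 -0.04551586  1.27901368  0.05976014  1.7039162 ] [-3.12678152 -0.05830935  1.80746201]
pose [0.5388 0.2282 0.1581] yaw 1.8075 F [-0.7 -0.  -4.3]
tool shift [ 0.0746 -0.0137  0.1116]
```

The clipped row left a 3.4° tilt (j5 = 0.06) in the commanded orientation. Pushing gently at joint 6's opposite stop should tilt it back by mirror symmetry, so I'll wind there at safe height.

>>> {"op": "drive_tool", "data": {
  "rows": [
    [[0,0,0],-0.12,0.01],
    [[0,0,0],-0.12,0.01],
    [[0,0,0],-0.12,0.01],
    [[0,0,0],-0.12,0.01],
    [[0,0,0],-0.12,0.01],
    [[0,0,0],-0.12,0.01],
    [[0,0,0],-0.12,0.01],
    [[0,0,0],-0.12,0.01],
    [[0,0,0],-0.12,0.01],
    [[0,0,0],-0.12,0.01],
    [[0,0,0],-0.12,0.01],
    [[0,0,0],-0.12,0.01],
    [[0,0,0],-0.12,0.01],
    [[0,0,0],-0.12,0.01],
    [[0,0,0],-0.12,0.01],
    [[0,0,0],-0.12,0.01],
    [[0,0,0],-0.12,0.01],
    [[0,0,0],-0.12,0.01],
    [[0,0,0],-0.12,0.01],
    [[0,0,0],-0.12,0.01]
  ]
}}

```text
clock: 13.12
eef_pos: [0.5389, 0.2278, 0.1581]
eef_rot: [3.091, 0.033, -2.071]
contact_force: [-0.9, -0.2, -4.2]
finger_gap: 0.0218
gripper_force: 60.4
```

>>> {"op": "drive_tool", "data": {
  "rows": [
    [[0,0,0],-0.12,0.01],
    [[0,0,0],-0.12,0.01],
    [[0,0,0],-0.12,0.01],
    [[0,0,0],-0.12,0.01],
    [[0,0,0],-0.12,0.01],
    [[0,0,0],-0.12,0.01],
    [[0,0,0],-0.12,0.01],
    [[0,0,0],-0.12,0.01],
    [[0,0,0],-0.12,0.01],
    [[0,0,0],-0.12,0.01],
    [[0,0,0],-0.12,0.01],
    [[0,0,0],-0.12,0.01],
    [[0,0,0],-0.12,0.01],
    [[0,0,0],-0.12,0.01],
    [[0,0,0],-0.12,0.01],
    [[0,0,0],-0.12,0.01],
    [[0,0,0],-0.12,0.01],
    [[0,0,0],-0.12,0.01],
    [[0,0,0],0,0.01],
    [[0,0,0],0,0.01]
  ]
}}

```text
clock: 14.78
eef_pos: [0.539, 0.2277, 0.1581]
eef_rot: [-3.086, 0.024, 0.083]
contact_force: [-0.4, 0.5, -4.1]
finger_gap: 0.0223
gripper_force: 60.4
```

Run:
```python
from h import *
s=monitor.sense(); print(s['clock'],s['joint_pos'],s['eef_rot'],s['eef_pos'])
```

```text
14.7833 [ 0.36963437  0.25324727 -0.0454886   1.27901303  0.05976336 -2.85410018] [-3.08624532  0.02360468  0.0825875 ] [0.53895114 0.22774059 0.1581189 ]
```

>>> {"op": "drive_tool", "data": {
  "rows": [
    [[0,0,0],-0.12,0.01],
    [[0,0,0],-0.12,0.01],
    [[0,0,0],-0.04,0.01],
    [[0,0,0],-0.08,0.01],
    [[0,0,0],0,0.01],
    [[0,0,0],0,0.01]
  ]
}}

```text
clock: 15.28
eef_pos: [0.5303, 0.2475, 0.1581]
eef_rot: [-3.098, 0.003, 0.41]
contact_force: [-0.4, -0.8, -3.9]
finger_gap: 0.0221
gripper_force: 60.5
```

Run:
```python
from h import *
s=monitor.sense(); print(s['clock'],s['joint_pos'],s['eef_rot'],s['eef_pos'])
```

```text
15.2833 [ 0.41465172  0.24985035 -0.04924598  1.27414442  0.04371871 -3.13686174] [-3.09788598e+00  2.65115946e-03  4.09925309e-01] [0.53027251 0.24752213 0.15814933]
```

>>> {"op": "drive_tool", "data": {
  "rows": [
    [[0,0,0],-0.1,0.01],
    [[0,0,0],-0.1,0.01],
    [[0,0,0],0,0.01],
    [[0,0,0],0,0.01]
  ]
}}

```text
clock: 15.62
eef_pos: [0.5047, 0.2944, 0.1581]
eef_rot: [-3.14, -0.003, 0.524]
contact_force: [0.4, -0.2, -4.5]
finger_gap: 0.0226
gripper_force: 61.1
```

Run:
```python
from h import *
s=monitor.sense(); print(s['clock'],s['joint_pos'],s['eef_rot'],s['eef_pos'])
```

```text
15.6167 [ 5.27072893e-01  2.43697709e-01 -5.65902260e-02  1.26727593e+00
  1.99495238e-03 -3.13830937e+00] [-3.1395871  -0.00322589  0.52378959] [0.50473411 0.29443317 0.15812467]
```

The tilt is gone. Turning to yaw 0.243 and lowering the square into its recess.

>>> {"op": "drive_tool", "data": {
  "rows": [
    [[0,0,0],0.12,0.01],
    [[0,0,0],0.12,0.01],
    [[0,0,0],0.041,0.01],
    [[0,0,0],0,0.01],
    [[0,0,0],0,0.01]
  ]
}}

```text
clock: 16.03
eef_pos: [0.5058, 0.2927, 0.1581]
eef_rot: [-3.139, -0.003, 0.242]
contact_force: [0.3, -0.3, -4.3]
finger_gap: 0.0228
gripper_force: 61.1
```

Run:
```python
from h import *
s=monitor.sense(); print(s['clock'],s['joint_pos'],s['eef_rot'])
shift(.5079,.2975,.0457)
im=capture('wrist'); cv2.imwrite('pics/w5.png',im[:,:,::-1])
```

```text
16.0333 [ 5.23677198e-01  2.43802575e-01 -5.65627437e-02  1.26723435e+00
  1.91108193e-03 -2.86005467e+00] [-3.13886867e+00 -2.53983857e-03  2.42138814e-01]
pose [0.5058 0.2927 0.1581] yaw 0.2421 F [ 0.3 -0.3 -4.3]
tool shift [ 0.0032 -0.0041  0.1124]
```

View pics/w5.png

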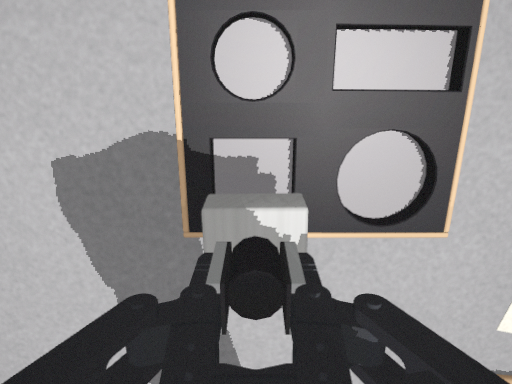

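The square (203–307, y 195) is parallel to its recess (213–295). Lowering.

>>> {"op": "drive_tool", "data": {
  "rows": [
    [[0.0016,-0.002,0],0,0.01],
    [[0.0016,-0.0021,0],0,0.01],
    [[0,0,0.02],0,0.01],
    [[0,0,0.02],0,0.01],
    [[0,0,0.02],0,0.01],
    [[0,0,0.015],0,0.01],
    [[0,0,0.01],0,0.01],
    [[0,0,0.008],0,0.01],
    [[0,0,0.006],0,0.01],
    [[0,0,0.004],0,0.01],
    [[0,0,0.003],0,0.01],
    [[0,0,0.003],0,0.01],
    [[0,0,0],0,0.01],
    [[0,0,0],0,0.01]
  ]
}}

```text
clock: 17.25
eef_pos: [0.5078, 0.2988, 0.0494]
eef_rot: [-3.139, -0.003, 0.243]
contact_force: [0.2, -0.9, -5.0]
finger_gap: 0.0222
gripper_force: 61.1
```

>>> {"op": "drive_tool", "data": {
  "rows": [
    [[0,0,0.001],0,0.01],
    [[0,0,0.001],0,0.01],
    [[0,0,0.001],0,0.01],
    [[0,0,0.0005],0,0.01],
    [[0,0,0],0,0.01],
    [[0,0,0],0,0.01]
  ]
}}

```text
clock: 17.75
eef_pos: [0.5078, 0.2989, 0.046]
eef_rot: [-3.138, -0.003, 0.243]
contact_force: [-0.7, 0.4, -2.4]
finger_gap: 0.0222
gripper_force: 61.6
```

>>> {"op": "drive_tool", "data": {
  "rows": [
    [[0,0,0.0005],0,0.01],
    [[0,0,0],0,0.01],
    [[0,0,0],0,0.03],
    [[0,0,0],0,0.04],
    [[0,0,0],0,0.055],
    [[0,0,0],0,0.065],
    [[0,0,0],0,0.065],
    [[0,0,-0.01],0,0.065],
    [[0,0,-0.025],0,0.065],
    [[0,0,-0.03],0,0.065],
    [[0,0,-0.03],0,0.0854],
    [[0,0,-0.02],0,0.0854],
    [[0,0,0],0,0.0854],
    [[0,0,0],0,0.0854]
  ]
}}

```text
clock: 18.92
eef_pos: [0.5083, 0.2988, 0.1622]
eef_rot: [-3.138, -0.006, 0.243]
contact_force: [0.4, -0.1, -0.4]
finger_gap: 0.0853
gripper_force: 0.0
```

Run:
```python
from h import *
s=monitor.sense(); print(s['clock'],s['joint_pos'],s['eef_rot'])
shift(.4515,-.2185,.16)
im=capture('wrist'); cv2.imwrite('pics/w6.png',im[:,:,::-1])
```

```text
18.9167 [ 5.30464526e-01  2.49600560e-01 -4.01106454e-02  1.27415325e+00
  2.08139866e-03 -2.85441786e+00] [-3.13763306 -0.00605845  0.24328496]
pose [0.5083 0.2988 0.1622] yaw 0.2433 F [ 0.4 -0.1 -0.4]
tool shift [-0.1797  0.4884  0.0022]
```

View pics/w6.png

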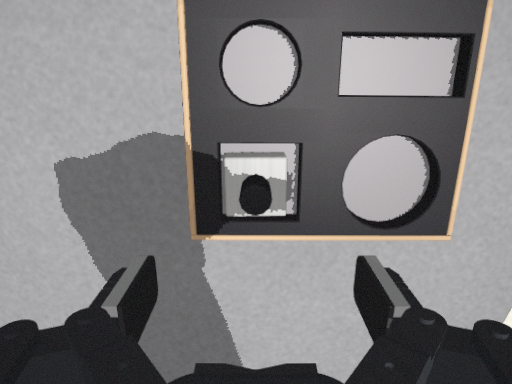

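The square sits fully in its recess, at pixels (220–300, 143–220). Next I'll unwind joint 6 and go to the bar.

>>> {"op": "drive_tool", "data": {
  "rows": [
    [[0,0,0],0.12,0.0854],
    [[0,0,0],0.12,0.0854],
    [[0,0,0],0.12,0.0854],
    [[0,0,0],0.12,0.0854],
    [[0,0,0],0.12,0.0854],
    [[0,0,0],0.12,0.0854],
    [[0,0,0],0.12,0.0854],
    [[0,0,0],0.12,0.0854],
    [[0,0,0],0.12,0.0854],
    [[0,0,0],0.12,0.0854],
    [[0,0,0],0.12,0.0854],
    [[0,0,0],0.12,0.0854],
    [[0,0,0],0.12,0.0854],
    [[0,0,0],0.12,0.0854],
    [[0,0,0],0.12,0.0854],
    [[0,0,0],0.12,0.0854],
    [[0,0,0],0.12,0.0854],
    [[0,0,0],0.12,0.0854],
    [[0,0,0],0.12,0.0854],
    [[0,0,0],0.12,0.0854]
  ]
}}

```text
clock: 20.63
eef_pos: [0.5066, 0.2978, 0.1583]
eef_rot: [3.14, 0.001, -2.163]
contact_force: [0.4, -0.6, -0.1]
finger_gap: 0.0856
gripper_force: 0.0
```

>>> {"op": "drive_tool", "data": {
  "rows": [
    [[0,0,0],0.12,0.0854],
    [[0,0,0],0.12,0.0854],
    [[0,0,0],0.12,0.0854],
    [[0,0,0],0.12,0.0854],
    [[0,0,0],0.12,0.0854],
    [[0,0,0],0.12,0.0854],
    [[0,0,0],0.12,0.0854],
    [[0,0,0],0.022,0.0854],
    [[0,0,0],0,0.0854],
    [[0,0,0],0,0.0854]
  ]
}}

```text
clock: 21.47
eef_pos: [0.507, 0.2981, 0.1593]
eef_rot: [3.139, 0.001, -3.016]
contact_force: [-0.2, 0.6, 0.2]
finger_gap: 0.0855
gripper_force: 0.0
```

>>> {"op": "drive_tool", "data": {
  "rows": [
    [[0.00856,-0.03617,0],0,0.0854],
    [[0.00856,-0.03617,0],0,0.0854],
    [[0.00856,-0.03617,0],0,0.0854],
    [[0.00856,-0.03617,0],0,0.0854],
    [[0.00856,-0.03617,0],0,0.0854],
    [[0.00856,-0.03617,0],0,0.0854],
    [[0.00856,-0.03617,0],0,0.0854],
    [[0.00856,-0.03617,0],0,0.0854],
    [[0.00856,-0.03617,0],0,0.0854],
    [[0.00856,-0.03617,0],0,0.0854],
    [[0.00856,-0.03617,0],0,0.0854],
    [[0.00856,-0.03617,0],0,0.0854],
    [[0.00856,-0.03617,0],0,0.0854],
    [[0.00856,-0.03617,0],0,0.0854],
    [[0,0,0],0,0.0854],
    [[0,0,0],0,0.0854]
  ]
}}

```text
clock: 22.8
eef_pos: [0.4499, -0.2206, 0.1578]
eef_rot: [3.138, 0.002, -3.021]
contact_force: [0.6, 1.0, 0.9]
finger_gap: 0.0854
gripper_force: 0.0
```

Run:
```python
from h import *
s=monitor.sense(); print(s['clock'],s['joint_pos'],s['eef_rot'])
shift(.4515,-.2185,.0285)
c=calibration('wrist'); im=capture('wrist'); 
r=rect(im,'wrist',c,.056,.38,.54,-.30,-.14,.0004); b=rect(im,'wrist',c,.024,.38,.54,-.30,-.14,.0004)
cv2.imwrite('pics/r7.png',np.hstack([r,b])[:,:,::-1])
```

```text
22.8 [-0.45828497  0.09151993 -0.23914772  1.24070062  0.00406369 -0.57911519] [ 3.13787854e+00  1.74529186e-03 -3.02076684e+00]
pose [ 0.4499 -0.2206  0.1578] yaw -3.0208 F [0.6 1.  0.9]
tool shift [-0.0018  0.0019  0.1293]
```

View pics/r7.png

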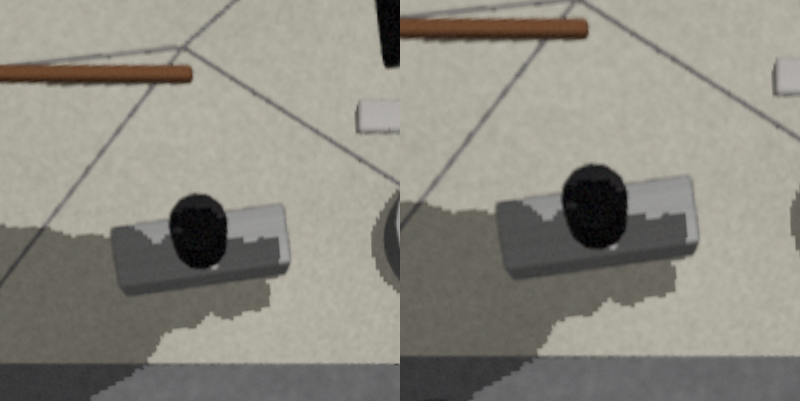

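The knob top is at (199,224) in the left panel and the bar's top-face centre at (198,222) in the right. Both give a bar centre of about (.4508, -.2194), with yaw ≈ .135.

>>> {"op": "drive_tool", "data": {
  "rows": [
    [[-0.001,0.0011,0.02],-0.014,0.0854],
    [[0,0,0.03],0,0.0854],
    [[0,0,0.03],0,0.0854],
    [[0,0,0.023],0,0.0854],
    [[0,0,0.015],0,0.0854],
    [[0,0,0.008],0,0.0854],
    [[0,0,0.003],0,0.0854],
    [[0,0,0],0,0.0854],
    [[0,0,0],0,0.05],
    [[0,0,0],0,0.03],
    [[0,0,0],0,0.015],
    [[0,0,0],0,0.01],
    [[0,0,0],0,0.01],
    [[0,0,0],0,0.01],
    [[0,0,0],0,0.01],
    [[0,0,0],0,0.01],
    [[0,0,0],0,0.01],
    [[0,0,0],0,0.01]
  ]
}}

```text
clock: 24.35
eef_pos: [0.4523, -0.2181, 0.0302]
eef_rot: [3.14, 0.004, -3.005]
contact_force: [-0.2, -1.9, 6.0]
finger_gap: 0.022
gripper_force: 58.8
```

>>> {"op": "drive_tool", "data": {
  "rows": [
    [[0,0,-0.01],0,0.01],
    [[0,0,-0.03],0,0.01],
    [[0,0,-0.03],0,0.01],
    [[0,0,-0.03],0,0.01],
    [[0,0,-0.03],0,0.01],
    [[-0.0163,0.02896,0],0,0.01],
    [[-0.0163,0.02896,0],0,0.01],
    [[-0.0163,0.02896,0],0,0.01],
    [[-0.0163,0.02896,0],0,0.01],
    [[-0.0163,0.02896,0],0,0.01],
    [[-0.0163,0.02896,0],0,0.01],
    [[-0.0163,0.02896,0],0,0.01],
    [[-0.0163,0.02896,0],0,0.01],
    [[-0.0163,0.02896,0],0,0.01],
    [[-0.0163,0.02896,0],0,0.01],
    [[-0.0163,0.02896,0],0,0.01],
    [[-0.0163,0.02896,0],0,0.01],
    [[-0.0163,0.02896,0],0,0.01],
    [[-0.0163,0.02896,0],0,0.01],
    [[0,0,0],-0.106,0.01]
  ]
}}

```text
clock: 26.02
eef_pos: [0.6227, 0.2207, 0.1591]
eef_rot: [3.136, 0.001, -2.894]
contact_force: [0.6, 0.4, -5.3]
finger_gap: 0.0224
gripper_force: 60.5
```

>>> {"op": "drive_tool", "data": {
  "rows": [
    [[0,0,0],0,0.01],
    [[0,0,0],0,0.01]
  ]
}}

```text
clock: 26.18
eef_pos: [0.6212, 0.215, 0.1599]
eef_rot: [3.139, -0.0, -2.901]
contact_force: [-0.7, -0.8, -4.8]
finger_gap: 0.0219
gripper_force: 60.5
```

Run:
```python
from h import *
s=monitor.sense(); print(s['clock'],s['joint_pos'],s['eef_rot'])
shift(.6231,.2147,.0472)
im=capture('wrist'); cv2.imwrite('pics/w8.png',im[:,:,::-1])
```

```text
26.1833 [0.33201933 0.38659883 0.14178609 1.32624896 0.00255573 0.09099301] [ 3.13907161e+00 -4.96515864e-04 -2.90056605e+00]
pose [0.6212 0.215  0.1599] yaw -2.9006 F [-0.7 -0.8 -4.8]
tool shift [-0.0018 -0.0007  0.1127]
```

View pics/w8.png

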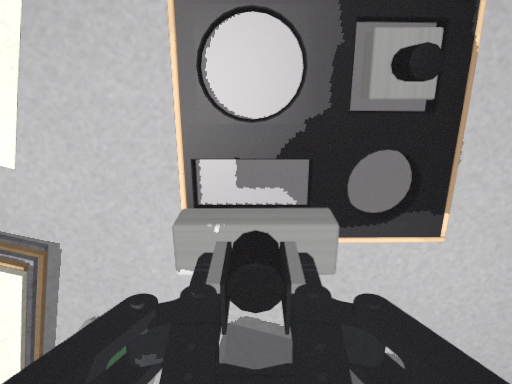

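The bar is parallel to its recess, whose edge runs 192–310 at y 207. Lowering.

>>> {"op": "drive_tool", "data": {
  "rows": [
    [[-0.0018,-0.0007,0.005],0,0.01],
    [[0,0,0.02],0,0.01],
    [[0,0,0.025],0,0.01],
    [[0,0,0.02],0,0.01],
    [[0,0,0.015],0,0.01],
    [[0,0,0.01],0,0.01],
    [[0,0,0.006],0,0.01],
    [[0,0,0.004],0,0.01],
    [[0,0,0.003],0,0.01],
    [[0,0,0.002],0,0.01],
    [[0,0,0.001],0,0.01],
    [[0,0,0],0,0.01],
    [[0,0,0],0,0.01]
  ]
}}

```text
clock: 27.32
eef_pos: [0.6245, 0.2154, 0.0506]
eef_rot: [3.139, 0.003, -2.899]
contact_force: [-0.2, 0.5, -5.2]
finger_gap: 0.0222
gripper_force: 60.5
```

>>> {"op": "drive_tool", "data": {
  "rows": [
    [[0,0,0.001],0,0.01],
    [[0,0,0.001],0,0.01],
    [[0,0,0.001],0,0.01],
    [[0,0,0.0005],0,0.01],
    [[0,0,0],0,0.01],
    [[0,0,0],0,0.01]
  ]
}}

```text
clock: 27.82
eef_pos: [0.6244, 0.2155, 0.0473]
eef_rot: [3.138, 0.004, -2.899]
contact_force: [-1.8, 0.1, 2.3]
finger_gap: 0.0224
gripper_force: 61.4
```

>>> {"op": "drive_tool", "data": {
  "rows": [
    [[0,0,0],0,0.03],
    [[0,0,0],0,0.04],
    [[0,0,0],0,0.055],
    [[0,0,0],0,0.065],
    [[0,0,0],0,0.065],
    [[0,0,-0.01],0,0.065],
    [[0,0,-0.025],0,0.065],
    [[0,0,-0.03],0,0.065],
    [[0,0,-0.03],0,0.0854],
    [[0,0,-0.02],0,0.0854],
    [[0.00775,-0.03202,0],0,0.0854],
    [[0.00775,-0.03202,0],0,0.0854],
    [[0.00775,-0.03202,0],0,0.0854],
    [[0.00775,-0.03202,0],0,0.0854],
    [[0.00775,-0.03202,0],0,0.0854],
    [[0.00775,-0.03202,0],0,0.0854],
    [[0.00775,-0.03202,0],0,0.0854],
    [[0.00775,-0.03202,0],0,0.0854],
    [[0.00775,-0.03202,0],0,0.0854]
  ]
}}

```text
clock: 29.4
eef_pos: [0.6256, -0.0833, 0.1616]
eef_rot: [3.139, 0.004, -2.899]
contact_force: [0.6, 0.5, -0.9]
finger_gap: 0.0854
gripper_force: 0.0
```

>>> {"op": "drive_tool", "data": {
  "rows": [
    [[0,0,0],0,0.0854],
    [[0,0,0],0,0.0854]
  ]
}}

```text
clock: 29.57
eef_pos: [0.6256, -0.0835, 0.1612]
eef_rot: [3.139, 0.003, -2.902]
contact_force: [-0.5, -1.0, -0.4]
finger_gap: 0.0856
gripper_force: 0.0
```

Run:
```python
from h import *
s=monitor.sense(); print(s['clock'],s['joint_pos'],s['eef_rot'])
shift(.626,-.081,.0285)
c=calibration('wrist'); im=capture('wrist'); cv2.imwrite('pics/w9.png',im[:,:,::-1])
r=rect(im,'wrist',c,.056,.56,.70,-.16,.0,.0004); b=rect(im,'wrist',c,.024,.56,.70,-.16,.0,.0004)
cv2.imwrite('pics/r9.png',np.hstack([r,b])[:,:,::-1])
```

```text
29.5667 [-0.13443384  0.33336718  0.0695539   1.30503214  0.00384652 -0.37401685] [ 3.13872482  0.00322138 -2.90201051]
pose [ 0.6256 -0.0835  0.1612] yaw -2.902 F [-0.5 -1.  -0.4]
tool shift [-0.0009  0.0023  0.1327]
```

View pics/r9.png

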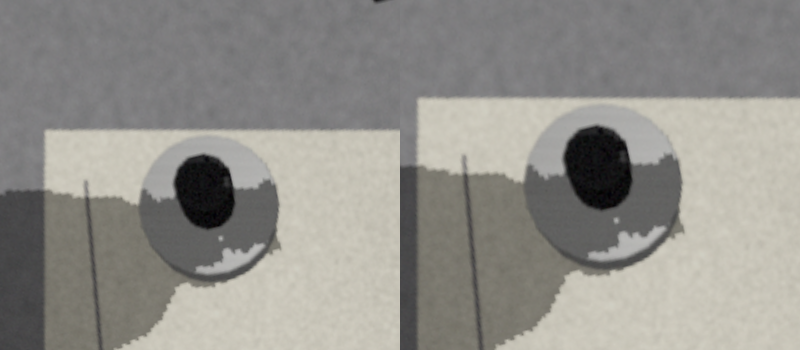

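The knob top is at (204,184) and the disc centre at (203,184), which gives (.6264, -.0814). Gripping.

>>> {"op": "drive_tool", "data": {
  "rows": [
    [[-0.0013,0.0019,0.02],0,0.0854],
    [[0,0,0.03],0,0.0854],
    [[0,0,0.03],0,0.0854],
    [[0,0,0.025],0,0.0854],
    [[0,0,0.015],0,0.0854],
    [[0,0,0.008],0,0.0854],
    [[0,0,0.004],0,0.0854],
    [[0,0,0],0,0.0854],
    [[0,0,0],0,0.05],
    [[0,0,0],0,0.03],
    [[0,0,0],0,0.015],
    [[0,0,0],0,0.01],
    [[0,0,0],0,0.01],
    [[0,0,0],0,0.01],
    [[0,0,0],0,0.01],
    [[0,0,0],0,0.01],
    [[0,0,0],0,0.01],
    [[0,0,0],0,0.01]
  ]
}}

```text
clock: 31.12
eef_pos: [0.6275, -0.0798, 0.0297]
eef_rot: [3.14, 0.004, -2.899]
contact_force: [0.3, -2.0, 5.7]
finger_gap: 0.0223
gripper_force: 59.1
```

>>> {"op": "drive_tool", "data": {
  "rows": [
    [[0,0,-0.01],0,0.01],
    [[0,0,-0.03],0,0.01],
    [[0,0,-0.03],0,0.01],
    [[0,0,-0.03],0,0.01],
    [[0,0,-0.03],0,0.01],
    [[0.00256,0.02869,0],0,0.01],
    [[0.00256,0.02869,0],0,0.01],
    [[0.00256,0.02869,0],0,0.01],
    [[0.00256,0.02869,0],0,0.01],
    [[0.00256,0.02869,0],0,0.01],
    [[0.00256,0.02869,0],0,0.01],
    [[0.00256,0.02869,0],0,0.01],
    [[0.00256,0.02869,0],0,0.01],
    [[0.00256,0.02869,0],0,0.01],
    [[0.00256,0.02869,0],0,0.01],
    [[0,0,0],0,0.01],
    [[0,0,0],0,0.01],
    [[0,0,0],0,0.01]
  ]
}}

```text
clock: 32.62
eef_pos: [0.532, 0.1926, 0.1587]
eef_rot: [3.139, 0.001, -2.898]
contact_force: [0.5, 0.1, -5.4]
finger_gap: 0.0221
gripper_force: 60.5
```

Run:
```python
from h import *
shift(.5338,.1926,.0467)
```

```text
pose [0.532  0.1926 0.1587] yaw -2.8981 F [ 0.5  0.1 -5.4]
tool shift [-0.0017 -0.0005  0.112 ]
```

>>> {"op": "drive_tool", "data": {
  "rows": [
    [[-0.0012,-0.0005,0.005],0,0.01],
    [[0,0,0.02],0,0.01],
    [[0,0,0.025],0,0.01],
    [[0,0,0.02],0,0.01],
    [[0,0,0.015],0,0.01],
    [[0,0,0.01],0,0.01],
    [[0,0,0.006],0,0.01],
    [[0,0,0.004],0,0.01],
    [[0,0,0.003],0,0.01],
    [[0,0,0.001],0,0.01],
    [[0,0,0],0,0.01],
    [[0,0,0.001],0,0.01],
    [[0,0,0.001],0,0.01],
    [[0,0,0],0,0.01],
    [[0,0,0],0,0.01]
  ]
}}

```text
clock: 33.87
eef_pos: [0.5342, 0.1931, 0.0485]
eef_rot: [3.139, 0.003, -2.899]
contact_force: [-0.2, 0.3, -5.0]
finger_gap: 0.0223
gripper_force: 60.4
```

>>> {"op": "drive_tool", "data": {
  "rows": [
    [[0,0,0.001],0,0.01],
    [[0,0,0.0007],0,0.01],
    [[0,0,0],0,0.01],
    [[0,0,0],0,0.01]
  ]
}}

```text
clock: 34.2
eef_pos: [0.5342, 0.1932, 0.0468]
eef_rot: [3.138, 0.003, -2.899]
contact_force: [-0.6, 0.5, -3.1]
finger_gap: 0.0221
gripper_force: 60.7
```

>>> {"op": "drive_tool", "data": {
  "rows": [
    [[0,0,0.0005],0,0.01],
    [[0,0,0],0,0.01],
    [[0,0,0],0,0.03],
    [[0,0,0],0,0.04],
    [[0,0,0],0,0.055],
    [[0,0,0],0,0.065],
    [[0,0,0],0,0.065],
    [[0,0,-0.01],0,0.065],
    [[0,0,-0.025],0,0.065],
    [[0,0,-0.03],0,0.065],
    [[0,0,-0.03],0,0.0854],
    [[0,0,-0.02],0,0.0854],
    [[0,0,0],0,0.0854]
  ]
}}

```text
clock: 35.28
eef_pos: [0.5362, 0.1934, 0.1671]
eef_rot: [3.138, 0.011, -2.899]
contact_force: [0.4, 0.3, 0.3]
finger_gap: 0.0858
gripper_force: 0.0
```

>>> {"op": "drive_tool", "data": {
  "rows": [
    [[0.00267,-0.03668,0],0,0.0854],
    [[0.00267,-0.03668,0],0,0.0854],
    [[0.00267,-0.03668,0],0,0.0854],
    [[0.00267,-0.03668,0],0,0.0854],
    [[0.00267,-0.03668,0],0,0.0854],
    [[0.00267,-0.03668,0],0,0.0854],
    [[0.00267,-0.03668,0],0,0.0854],
    [[0.00267,-0.03668,0],0,0.0854],
    [[0.00267,-0.03668,0],0,0.0854],
    [[0.00267,-0.03668,0],0,0.0854],
    [[0.00267,-0.03668,0],0,0.0854],
    [[0,0,0],0,0.0854],
    [[0,0,0],0,0.0854]
  ]
}}

```text
clock: 36.37
eef_pos: [0.6021, -0.2079, 0.1591]
eef_rot: [3.138, 0.002, -2.902]
contact_force: [0.0, 0.6, -0.6]
finger_gap: 0.0853
gripper_force: 0.0
```

Run:
```python
from h import *
shift(.6025,-.2055,.0285)
c=calibration('wrist'); im=capture('wrist')
r=rect(im,'wrist',c,.056,.53,.67,-.28,-.12,.0004); b=rect(im,'wrist',c,.024,.53,.67,-.28,-.12,.0004)
cv2.imwrite('pics/r10.png',np.hstack([r,b])[:,:,::-1])
```

```text
pose [ 0.6021 -0.2079  0.1591] yaw -2.902 F [ 0.   0.6 -0.6]
tool shift [-0.001   0.0023  0.1306]
```

View pics/r10.png

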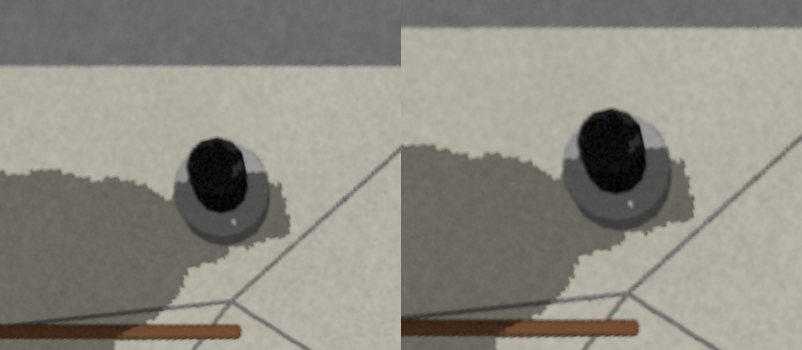

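The knob top is at (217,168) and the disc centre at (216,167), which gives (.603, -.2067). Gripping.

>>> {"op": "drive_tool", "data": {
  "rows": [
    [[-0.0012,0.001,0.02],0,0.0854],
    [[0,0,0.03],0,0.0854],
    [[0,0,0.03],0,0.0854],
    [[0,0,0.023],0,0.0854],
    [[0,0,0.015],0,0.0854],
    [[0,0,0.008],0,0.0854],
    [[0,0,0.004],0,0.0854],
    [[0,0,0],0,0.0854],
    [[0,0,0],0,0.05],
    [[0,0,0],0,0.03],
    [[0,0,0],0,0.015],
    [[0,0,0],0,0.01],
    [[0,0,0],0,0.01],
    [[0,0,0],0,0.01],
    [[0,0,0],0,0.01],
    [[0,0,0],0,0.01],
    [[0,0,0],0,0.01],
    [[0,0,0],0,0.01]
  ]
}}

```text
clock: 37.92
eef_pos: [0.6041, -0.2048, 0.0306]
eef_rot: [3.14, 0.004, -2.899]
contact_force: [-0.5, -1.6, 5.6]
finger_gap: 0.022
gripper_force: 58.6
```

>>> {"op": "drive_tool", "data": {
  "rows": [
    [[0,0,-0.01],0,0.01],
    [[0,0,-0.03],0,0.01],
    [[0,0,-0.03],0,0.01],
    [[0,0,-0.03],0,0.01],
    [[0,0,-0.03],0,0.01],
    [[-0.00795,0.03405,0],0,0.01],
    [[-0.00795,0.03405,0],0,0.01],
    [[-0.00795,0.03405,0],0,0.01],
    [[-0.00795,0.03405,0],0,0.01],
    [[-0.00795,0.03405,0],0,0.01],
    [[-0.00795,0.03405,0],0,0.01],
    [[-0.00795,0.03405,0],0,0.01],
    [[-0.00795,0.03405,0],0,0.01],
    [[-0.00795,0.03405,0],0,0.01],
    [[-0.00795,0.03405,0],0,0.01],
    [[-0.00795,0.03405,0],0,0.01],
    [[-0.00795,0.03405,0],0,0.01],
    [[-0.00795,0.03405,0],0,0.01],
    [[-0.00795,0.03405,0],0,0.01],
    [[-0.00795,0.03405,0],0,0.01]
  ]
}}

```text
clock: 39.58
eef_pos: [0.5952, 0.3213, 0.1611]
eef_rot: [3.139, 0.001, -2.898]
contact_force: [0.7, 1.4, -2.5]
finger_gap: 0.0223
gripper_force: 59.6
```

>>> {"op": "drive_tool", "data": {
  "rows": [
    [[0,0,0],0,0.01],
    [[0,0,0],0,0.01],
    [[0,0,0],0,0.01]
  ]
}}

```text
clock: 39.83
eef_pos: [0.5956, 0.3195, 0.1609]
eef_rot: [3.139, 0.001, -2.898]
contact_force: [-0.4, 0.9, -3.1]
finger_gap: 0.0223
gripper_force: 59.8
```

Run:
```python
from h import *
shift(.5972,.3196,.0476)
```

```text
pose [0.5956 0.3195 0.1609] yaw -2.898 F [-0.4  0.9 -3.1]
tool shift [-0.0016 -0.0002  0.1133]
```

>>> {"op": "drive_tool", "data": {
  "rows": [
    [[-0.001,-0.0002,0.006],0,0.01],
    [[0,0,0.02],0,0.01],
    [[0,0,0.025],0,0.01],
    [[0,0,0.02],0,0.01],
    [[0,0,0.015],0,0.01],
    [[0,0,0.01],0,0.01],
    [[0,0,0.006],0,0.01],
    [[0,0,0.004],0,0.01],
    [[0,0,0.003],0,0.01],
    [[0,0,0.001],0,0.01],
    [[0,0,0],0,0.01],
    [[0,0,0.001],0,0.01],
    [[0,0,0.001],0,0.01],
    [[0,0,0],0,0.01],
    [[0,0,0],0,0.01]
  ]
}}

```text
clock: 41.08
eef_pos: [0.5975, 0.3202, 0.0498]
eef_rot: [3.139, 0.003, -2.899]
contact_force: [-0.1, 0.5, -3.0]
finger_gap: 0.0223
gripper_force: 59.9
```

>>> {"op": "drive_tool", "data": {
  "rows": [
    [[0,0,0.001],0,0.01],
    [[0,0,0.0008],0,0.01],
    [[0,0,0.0005],0,0.01],
    [[0,0,0],0,0.01],
    [[0,0,0],0,0.01]
  ]
}}

```text
clock: 41.5
eef_pos: [0.5976, 0.3201, 0.0477]
eef_rot: [3.139, 0.003, -2.899]
contact_force: [-0.3, -0.4, 0.1]
finger_gap: 0.0221
gripper_force: 60.4
```

Contact is made, so I'll release, rise and back off to look over the whole tray.

>>> {"op": "drive_tool", "data": {
  "rows": [
    [[0,0,0.0002],0,0.01],
    [[0,0,0],0,0.01],
    [[0,0,0],0,0.03],
    [[0,0,0],0,0.04],
    [[0,0,0],0,0.055],
    [[0,0,0],0,0.065],
    [[0,0,0],0,0.065],
    [[0,0,-0.01],0,0.065],
    [[0,0,-0.025],0,0.065],
    [[0,0,-0.03],0,0.065],
    [[0,0,-0.03],0,0.0854],
    [[0,0,-0.03],0,0.0854],
    [[0.01,-0.03,-0.02],0,0.0854],
    [[0.01,-0.03,-0.02],0,0.0854],
    [[0,-0.03,-0.02],0,0.0854],
    [[0,0,0],0,0.0854],
    [[0,0,0],0,0.0854]
  ]
}}

```text
clock: 42.92
eef_pos: [0.6004, 0.2262, 0.2344]
eef_rot: [3.138, 0.007, -2.901]
contact_force: [0.3, -0.2, 0.6]
finger_gap: 0.0852
gripper_force: 0.0
```

Run:
```python
from h import *
shift(.5972,.3196,.0476)
im=capture('wrist'); t=capture('top')[110:270,110:410]; print(calibration('wrist')['t'])
t=cv2.resize(t,(512,273),interpolation=cv2.INTER_CUBIC)
cv2.imwrite('pics/f.png',np.vstack([im[:300],t])[:,:,::-1])
```

```text
pose [0.6004 0.2262 0.2344] yaw -2.9013 F [ 0.3 -0.2  0.6]
tool shift [-0.0191  0.0915  0.1868]
[-0.07893965 -0.64601884  0.18408175]
```

View pics/f.png

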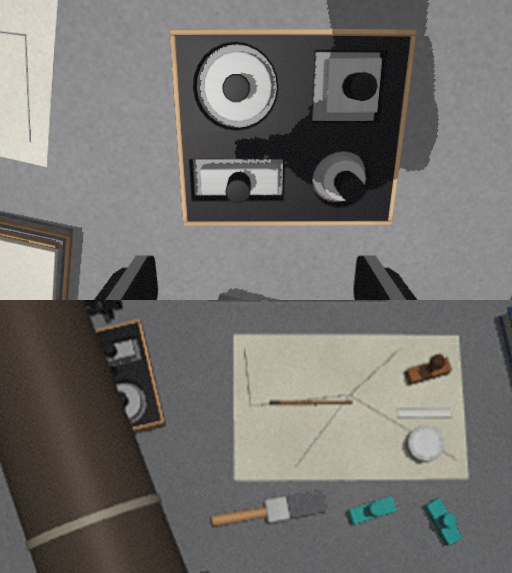

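All four weights are seated in their recesses: large round (236,87), square (350,87), bar (238,178) and small round (340,178). The stamp and the tin haven't moved.

```bash
python3 -c "
from h import *
print(manip.job_done())"
```

```text
the job is handed in; nothing more can be done
None
```

All four weights are set down upright in their own recesses, with the stamp and tin not moved; I handed the job in at about 43 s with no verdict returned, and joint 6 was run up against both ends of its range along the way (3.141 rad at most, against the listed 3.14).

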